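Lock the fence of the wrapping jig

TASK

On the wrapping jig, push the sliding fence fully home against its end stop. Then tighten the red hand knob clockwise, as seen from above, until you feel its foot bite on the fence and the resistance rises sharply, and from there add one eighth of a turn (45 degrees) and no more, so that the fence is locked without being overtightened. Leave the things lying around undisturbed.

Things in the scene. Friction and masses are not known exactly. Their poses are not given: they have to be found in the camera images.
- jig: Fixed wooden jig board 220 x 120 x 12 mm. Origin: centre of underside; z up; x = way the fence slides home. Blue guide rails along x (inner faces y = -31.5, +31.5 mm; tops z = 26), blue end stop with near face at x = +95 (top z = 30), dark steel bridge over the rails at x = +45 (26 long in x, y -55 to +55, top z = 46) that holds the screw.
- screw: Clamp screw with knob and, under the bridge, a foot. Origin on its upright axis, 22 mm under knob_grip. Clockwise sinks it 8 mm a turn. The foot starts 1 to 3.5 mm over the fence's tongue: bites after 0.8 to 2.7 rad, to be felt. Torque while turning: 0.1 N m before, 0.2 just past the bite, 0.25 to 0.4 an eighth turn on. Foot force: 20 N at bite, about 45 N an eighth turn on. Stays where left.
- knob_grip (a point): Centre of the red square hand knob, 36 x 36 mm across flats, 28 mm high, edges rounded 5 mm. Point on the screw axis at mid-height, about 72 mm over the counter. x and y are square to the flats and turn with the knob; z up. White line on top along its x. Turns in place from any angle; can be gripped from above on either pair of flats.
- fence: Loose sliding fence, 0.5 kg: aluminium tongue 160 x 60 x 8 mm between the rails (1.5 mm free each side) and under the bridge, with a dark wooden upright across it. Origin on the tongue's underside; tongue from x = -65 to +95 mm of it; x points to the end stop. Starts 25 to 55 mm short of the stop.
- fence_grip (a point): Grip point in the fence's wooden upright: 12 mm thick along the fence's x, 50 mm wide along y, rising from 8 to 54 mm over the tongue's underside. Middle of thickness and width, 18 mm under its top, 145 mm behind the tongue's nose. x, y, z as the fence.
- fence_nose (a point): Middle of the front end face of the fence's tongue, half-way up it; it meets the end stop (jig x = +95 mm) when the fence is home.
- spool_red: Bystander: spool of red ribbon, 59 mm across, 26 mm high; origin under its centre.
- spool_violet: Bystander: spool of violet ribbon, 59 mm across, 26 mm high; origin under its centre.
- soap: Bystander: soap bar in pale green wrapping, 53 x 78 x 28 mm; origin under its centre.
- stamp: Bystander: wooden hand stamp, 32 x 45 x 62 mm; origin under its centre.
- tape: Bystander: roll of brown tape, 90 mm across, 48 mm high; origin under its centre.

How it is judged:
On the way, in this order (a step that is already met when the one before it is completed fails the run):
1. the fence is home against the end stop (gap under 3 mm) while the foot is not yet pressing on it (x of fence_nose in the frame of jig above 0.092 m and angle between fence_nose's own z axis and vertical below 0.05 rad and contact force between screw and fence below 2 N), for 0.2 s.
2. the foot bites on the fence, which is still home (x of fence_nose in the frame of jig above 0.092 m and angle between fence_nose's own z axis and vertical below 0.05 rad and contact force between screw and fence above 6 N), for 0.1 s.
At the end, for the whole second after the job is handed in: The fence is home (nose within 3 mm of the stop), at rest, and the screw's foot presses on it with 30 to 62 N, which is what the bite plus an eighth of a turn (about 20 degrees either way) gives (x of fence_nose in the frame of jig above 0.092 m and angle between fence_nose's own z axis and vertical below 0.05 rad and contact force between screw and fence between 30 and 62 N and linear speed of fence below 0.01 m/s); the robot touches nothing.
It fails at once if the knob is overtightened: the foot presses the fence with more than 72 N (contact force between screw and fence above 72 N).
It fails at once if a thing lying around (ribbon spools, soap, stamp, tape roll) is shifted by more than 20 mm (distance of any of spool_red, spool_violet, soap, stamp, tape from where it was at the start of the episode above 0.02 m).
It also fails if it takes over 69 s, if anything falls off the work surface, if the arm or the gripper's body presses on something with over 40 N, if the wrist force passes 120 N, or if a joint passes its speed limit or range.

ROBOT

A 7-joint arm with a two-finger parallel gripper is mounted at the origin on a cart in front of the work surface, level with it; the furniture and walls round the work are solid. World frame = base frame: x ahead of the robot, y to its left, z up, the work surface at z = 0. Lengths are in m, angles in rad, forces in N, time in s.
With the tool pointing down it reaches from about 0.425 to 0.875 m from the base axis. Payload 4.7 kg.
Tool frame: the origin (TCP) lies at the very end of the fingers, on their centre line; the grasp point (between the pads) lies 19 mm behind it; z points along the fingers, y is the line along which they close (so a half turn about z gives the same grasp; the last joint's range is limited). The gripper opens to 87 mm and grips with 3 to 60 N. Pads are 19 mm wide; open, the fingers measure 117 mm over their backs; the gripper's body (75 mm by 190 mm) begins 51 mm behind the grasp point.
Start: joints at [-1.315, 0.321, -0.07, 1.45, 0.023, 1.371, -0.057], TCP at [0.156, 0.631, 0.223] pointing down, gripper open.
Joint ranges: [-2.86, 2.86], [-0.3, 2.09], [-1.38, 1.24], [0.06, 2.45], [-1.56, 4.7], [0.09, 2.05], [-2.69, 2.69]. Speed limits (rad/s): [2.57, 2.57, 3.14, 3.14, 3.14, 3.14, 3.14].

INTERFACE

Orientations are given as a rotation vector (axis times angle).
In Python, from bench import get_state, get_image, get_calibration, close_job gives the robot as it stands.
- The arm moves only by the shell command python3 -m crank 'ROWS' [FORCE]. ROWS is JSON, a list of rows, each a list of 5 numbers: the opening, from 0 (shut) to 1 (fully open), then the shift along the world's x, y, z in units of 0.2 m (1.0 is 0.2 m), then the turn about the world's z in units of 2 pi rad (1.0 is 2 pi rad). A call has 1 to 5 rows; each row is the pose to reach, as a shift and turn from the pose commanded when the call began, turning the shorter way round; what a row does not reach only later rows make up. A row lasts 1/8 s, in which the tool goes at most 62.5 mm and 10.7 degrees, less where a joint would pass 70% of its speed; a pose out of reach is approached as far as the arm can. A call with a number of a shift or a turn outside -1 to 1 is refused whole. A call with a gripper value outside its range is refused whole. The fingers move at their own pace and stop on an object; FORCE is the grip in N (left out, the last holds). Time passes only in rows, so rows that repeat a pose let the fingers close. It gives the time, the measured TCP pose, the force, the opening and the grip force at its end, in the units of the state.
- get_state(): the state, without advancing time (a new reading comes with each control period).
- get_image(name): name is "scene" or "top" or "wrist"; returns the picture (400x640x3 uint8, red, green, blue); there is no depth.
- get_calibration(name): a dict with "fovy" (degrees; the focal length in pixels is half the picture's height over the tangent of half this angle, whatever the lens; pixels are square), "cx", "cy" (the principal point, pixels), "R" (3x3) and "t" (3): a world point X has camera coordinates R X + t. Camera axes: x right, y down, z forward; pixel columns grow to the right and rows downward; lengths in m; the calibration is good to about 2 mm. A picture is of the moment at which its call begins: read the wrist's pose just before it. get_calibration takes no time and is no camera call; for the wrist camera it gives the pose at the moment of the call.
- close_job(): hands the job in; it is judged then, once.
The state is a dict: "time": time; "joint_positions": joint angles; "qd": joint speeds; "joint_torque": joint torques, N m; "position": TCP position; "tool_rot": TCP orientation; "ft_force": force on the tool from outside, world axes, zero at the start; "torque": the same for the moment, N m; "grip_width": opening from 0.0 (shut) to 1.0 (fully open); "grip_force": force on a finger pad.
Only numpy, scipy, OpenCV 4.12 (cv2) and the standard library are available. Lean on these libraries where they do the work, as an engineer would, in place of code of your own. Each camera call takes 0.05 s, during which the arm holds its last target. There are 200 camera calls.

## Working session

There is one attempt and no reset: what is moved stays moved. The work goes in short steps, Python scripts to look and compute and a shell command to move; the robot and the scene stay as the last step left them, time stands still between calls to the robot, and variables do not carry over. Pictures are saved under pics/ and viewed, at most 10 in all, crops included, and the job is handed in when it is done.

```bash
mkdir -p pics; ls; python3 - <<'E'
from bench import *
import cv2
s=get_state();print(s)
for n in("top","scene"):
    cv2.imwrite(f"pics/{n}0.png",get_image(n)[:,:,::-1]);c=get_calibration(n);print(n,c)
E
```

```text
pics
{'time': 0.0, 'joint_positions': array([-1.31488605,  0.32180549, -0.07012239,  1.45168532,  0.02257989,
        1.37079759, -0.05690394]), 'qd': array([ 7.81443519e-04,  3.50895708e-03, -2.01779265e-04, -1.07891303e-03,
       -2.24459725e-03, -7.56696831e-06,  1.85969521e-03]), 'joint_torque': array([-4.92460174e-06, -4.91273725e+01, -4.03602831e-01, -3.12526309e+01,
       -6.39149174e-02,  4.36471682e-02,  1.60568616e-04]), 'position': array([0.15553416, 0.63054017, 0.221468  ]), 'tool_rot': array([-3.78798836e-01, -3.11850680e+00,  2.98653736e-03]), 'ft_force': array([ 0.38149414,  0.45239602, -0.11138   ]), 'torque': array([ 0.03206214,  0.01637043, -0.00156955]), 'grip_force': 0.0, 'grip_width': 1.0010064673257641}
top {'fovy': 51.32544348874477, 'cx': 312.859443039264, 'cy': 195.66548344711862, 'R': array([[-0.00316094, -0.99984534, -0.0173002 ],
       [-0.99477106,  0.00490999, -0.10201193],
       [ 0.1020811 ,  0.01688728, -0.99463273]]), 't': array([0.03552529, 0.5349476 , 1.15952938])}
scene {'fovy': 53.35195529110534, 'cx': 315.3244405616753, 'cy': 195.89453565010655, 'R': array([[ 0.70699434, -0.70715992, -0.0091565 ],
       [-0.48845756, -0.47889835, -0.72942826],
       [ 0.5114374 ,  0.52017422, -0.68399603]]), 't': array([-0.35189391,  0.31108088,  0.9282457 ])}
```

View pics/top0.png

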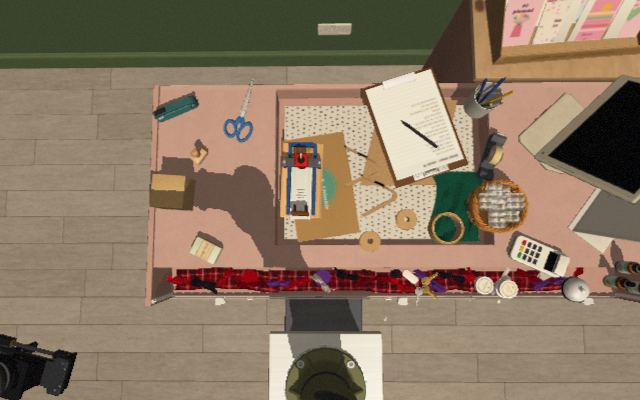

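View pics/scene0.png

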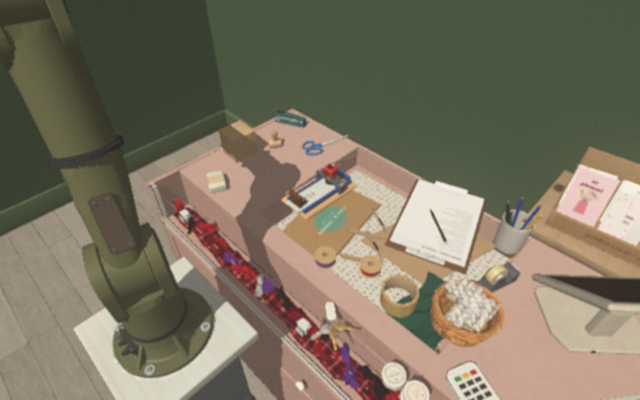

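The top view shows the jig at about (301,180), with the red knob at (301,158), the dark upright at (299,210), and the end stop at (302,143), away from the robot. The jig lies in a recess next to its left wall, at column 280. The scene view shows the knob at about (331,172) and the upright at about (296,197). Next I'll triangulate the knob and zoom in.

```bash
cat > h.py <<'E'
from bench import *
import numpy as np, cv2
def K(c,h=400):
    f=h/2/np.tan(np.radians(c["fovy"])/2); return f
def ray(c,u,v):
    d=np.array([(u-c["cx"])/K(c),(v-c["cy"])/K(c),1.]); R=np.array(c["R"]); return -R.T@c["t"], R.T@d
def onz(c,u,v,z):
    o,d=ray(c,u,v); return o+d*(z-o[2])/d[2]
def proj(c,X):
    p=np.array(c["R"])@X+c["t"]; return np.array([c["cx"]+K(c)*p[0]/p[2],c["cy"]+K(c)*p[1]/p[2]])
def tri(a,b):
    (o1,d1),(o2,d2)=a,b
    s=np.linalg.lstsq(np.c_[d1,-d2],o2-o1,rcond=None)[0]
    p,q=o1+s[0]*d1,o2+s[1]*d2; return (p+q)/2,np.linalg.norm(p-q)
def red(im,box):
    u0,v0,u1,v1=box; h=cv2.cvtColor(im,cv2.COLOR_RGB2HSV)[v0:v1,u0:u1]
    m=((h[...,0]<6)|(h[...,0]>174))&(h[...,1]>170)&(h[...,2]>90)
    v,u=np.nonzero(m); return u.mean()+u0,v.mean()+v0,m.sum()
E
python3 - <<'E'
from h import *
ct,cs=get_calibration("top"),get_calibration("scene")
t=cv2.imread("pics/top0.png")[:,:,::-1].copy();s=cv2.imread("pics/scene0.png")[:,:,::-1].copy()
a=red(t,(285,140,320,185));b=red(s,(310,155,345,190));print(a,b)
print(tri(ray(ct,*a[:2]),ray(cs,*b[:2])))
A=cv2.resize(t[120:250,260:390],(600,600),interpolation=3)
B=cv2.resize(s[150:250,270:370],(600,600),interpolation=3)
cv2.imwrite("pics/z.png",cv2.resize(np.hstack([A,B]),(800,400))[:,:,::-1])
E
```

```text
(np.float64(300.9922480620155), np.float64(160.51937984496124), np.int64(129)) (np.float64(330.12), np.float64(170.16), np.int64(50))
(array([0.62859861, 0.0651261 , 0.07215544]), np.float64(0.00013793151517095913))
```

View pics/z.png

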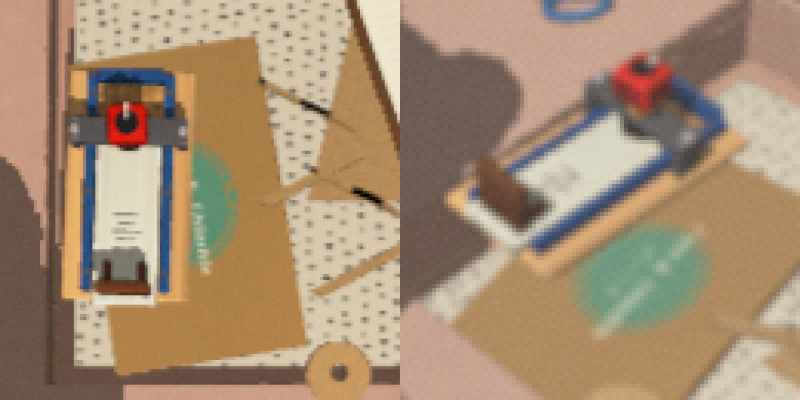

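The knob triangulates to (0.629, 0.065, 0.072), so z=0 is the recess floor. I'll move above the jig for a close look.

```bash
python3 -m crank '[[1,0,0,0.4,0],[1,0.25,-0.25,0.4,0.02],[1,0.4,-0.55,0.4,0.0386],[1,0.6,-0.85,0.4,0.0386],[1,0.8,-1,0.4,0.0386]]' 10; python3 -m crank '[[1,0.25,-0.3,0,0],[1,0.5,-0.6,0,0],[1,0.82,-0.9,0,0],[1,0.82,-1,0,0],[1,0.82,-1,0,0]]'
```

```text
time: 0.72
position: [0.3085, 0.4363, 0.3026]
tool_rot: [0.003, -3.141, -0.001]
ft_force: [1.2, 0.6, 0.1]
grip_width: 0.998
grip_force: 0.0
time: 1.35
position: [0.4749, 0.2325, 0.3024]
tool_rot: [0.014, 3.141, -0.003]
ft_force: [-0.9, 0.0, 0.4]
grip_width: 0.996
grip_force: 0.0
```

```bash
python3 -m crank '[[1,0.1,-0.3,0,0],[1,0.2,-0.55,0,0],[1,0.27,-0.84,0,0],[1,0.27,-0.84,0,0],[1,0.27,-0.84,0,0]]'; python3 - <<'E'
from h import *
s=get_state();print(s["position"],s["tool_rot"],s["joint_positions"])
c=get_calibration("wrist");print(c)
np.save("c1.npy",c,allow_pickle=True)
cv2.imwrite("pics/w1.png",get_image("wrist")[:,:,::-1])
E
```

```text
time: 1.98
position: [0.5258, 0.0716, 0.3022]
tool_rot: [0.003, -3.141, -0.002]
ft_force: [0.3, 0.1, -1.0]
grip_width: 1.001
grip_force: 0.0
[0.52575126 0.07160826 0.30223801] [ 2.94409875e-03 -3.14076289e+00 -1.73723643e-03] [-0.61458182  0.03029488  0.44335947  1.63378529 -0.01428228  1.48107739
  1.40255924]
{'fovy': 63.45399829932334, 'cx': 314.94360899885305, 'cy': 195.46867256472805, 'R': array([[-1.99726884e-03,  9.99997932e-01, -3.82386629e-04],
       [ 9.70677456e-01,  2.03062503e-03,  2.40377105e-01],
       [ 2.40377385e-01,  1.08923622e-04, -9.70679505e-01]]), 't': array([-0.06988964, -0.55744631,  0.33959061])}
```

View pics/w1.png

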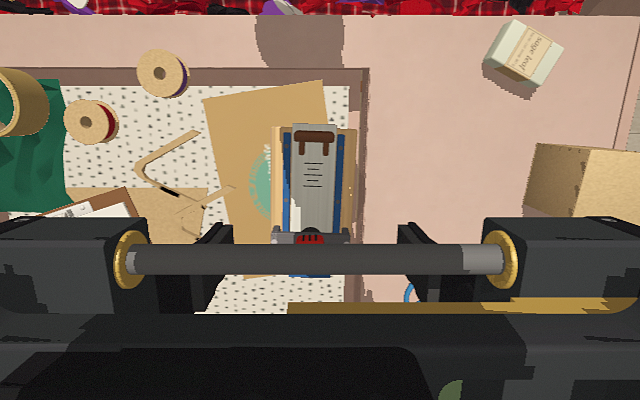

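The wrist view shows the jig from (272,125) to (355,275), running along world x. The upright's top is at about (314,134). The right recess wall is beside the jig, at column 357. The knob at (311,239) is half hidden by the gripper.

```bash
python3 - <<'E'
from h import *
c=np.load("c1.npy",allow_pickle=True).item()
im=cv2.imread("pics/w1.png")[:,:,::-1].copy();h=cv2.cvtColor(im,cv2.COLOR_RGB2HSV)
blue=(h[...,0]>100)&(h[...,0]<125)&(h[...,1]>120)&(h[...,2]>50)
for lo,hi in((270,300),(325,350)):
    P=[]
    for v in range(150,222,3):
        u=np.nonzero(blue[v,lo:hi])[0]
        if len(u)>2:P.append(onz(c,np.median(u)+lo,v,.026)[:2])
    P=np.array(P);k=np.polyfit(P[:,0],P[:,1],1);print("rail slope",k[0],"y at .5",np.polyval(k,.5),"y at .628",np.polyval(k,.628),len(P))
br=(h[...,0]<12)&(h[...,1]>100)&(h[...,2]<110)
m=np.zeros_like(br);m[122:146,285:345]=br[122:146,285:345]
v,u=np.nonzero(m);print(u.min(),u.max(),v.min(),v.max())
for q in((u.min(),131),(u.max(),131),(314,v.min()),(314,140)):print(q,onz(c,*q,.066))
print("wall edge",onz(c,358,150,0),onz(c,368,150,0.05),onz(c,314,68,0.05))
E
```

```text
rail slope -0.03247288601404148 y at .5 0.0328380010844239 y at .628 0.028681471674626587 24
rail slope -0.036318526487613516 y at .5 0.10466881805406292 y at .628 0.10002004666364839 24
294 333 130 145
(np.int64(294), 131) [0.4777003 0.0455959 0.066    ]
(np.int64(333), 131) [0.47760548 0.09265707 0.066     ]
(314, np.int64(130)) [0.47646786 0.06972883 0.066     ]
(314, 140) [0.48838425 0.06974428 0.066     ]
wall edge [0.50717905 0.13233159 0.        ] [0.5019927  0.13844277 0.05      ] [0.40416227 0.0695837  0.05      ]
```

```bash
python3 - <<'E'
from h import *
c=np.load("c1.npy",allow_pickle=True).item();ct=get_calibration("top")
for a,b in(((207,247),(528,52)),((277,243),(368,69))):print(tri(ray(ct,*a),ray(c,*b)))
E
python3 -m crank '[[0,-0.2,0,0,-0.0055],[0,-0.43,0,0,-0.0055],[0,-0.43,0,-0.3,-0.0055],[0,-0.43,0,-0.6,-0.0055],[0,-0.43,0,-0.8,-0.0055]]' 20
```

```text
(array([0.38815963, 0.32657152, 0.04740234]), np.float64(0.006263102601474257))
(array([0.40182522, 0.13631003, 0.02873356]), np.float64(0.0029680463751318256))
time: 2.65
position: [0.4383, 0.0721, 0.1401]
tool_rot: [-0.046, -3.139, 0.0]
ft_force: [1.4, 0.2, 0.3]
grip_width: 0.515
grip_force: 0.0
```

```bash
python3 -m crank '[[0,0,0,0,0],[0,0,0,0,0],[0,0,0,-0.2,0],[0,0,0,-0.4,0],[0,0,0,-0.53,0]]' ; python3 -m crank '[[0,0,0,0,0],[0,0.05,0,0,0],[0,0.1,-0.003,0,0],[0,0.15,-0.005,0,0],[0,0.2,-0.007,0,0]]'
```

```text
time: 3.28
position: [0.4416, 0.0712, 0.0373]
tool_rot: [0.051, 3.139, 0.002]
ft_force: [0.2, 0.0, 0.8]
grip_width: 0.02
grip_force: 0.0
time: 3.9
position: [0.4796, 0.0689, 0.0367]
tool_rot: [-0.053, -3.138, -0.0]
ft_force: [-4.5, 0.5, 3.7]
grip_width: 0.005
grip_force: 2.5
```

```bash
python3 -m crank '[[0,0.04,-0.001,0,0],[0,0.08,-0.002,0,0],[0,0.11,-0.004,0,0],[0,0.13,-0.005,0,0],[0,0.13,-0.005,0,0]]' ; python3 -m crank '[[0,0.01,0,0,0],[0,0.02,0,0,0],[0,0.03,-0.001,0,0],[0,0.04,-0.001,0,0],[0,0.04,-0.001,0,0]]'
```

```text
time: 4.53
position: [0.507, 0.0676, 0.0365]
tool_rot: [0.053, 3.14, -0.0]
ft_force: [-0.4, -0.4, -0.3]
grip_width: 0.006
grip_force: 0.4
time: 5.15
position: [0.5148, 0.0675, 0.0365]
tool_rot: [0.053, 3.14, -0.0]
ft_force: [-1.5, -0.6, -0.4]
grip_width: 0.003
grip_force: 0.6
```

```bash
python3 -m crank '[[0,0.01,0,0,0],[0,0.02,0,0,0],[0,0.03,-0.001,0,0],[0,0.03,-0.001,0,0],[0,0.03,-0.001,0,0]]' ; python3 -m crank '[[0,0.01,0,0,0],[0,0.02,0,0,0],[0,0.03,-0.001,0,0],[0,0.03,-0.001,0,0],[0,0.03,-0.001,0,0]]'
```

```text
time: 5.78
position: [0.5192, 0.0675, 0.0365]
tool_rot: [-0.053, -3.139, -0.0]
ft_force: [-7.1, -0.2, 3.5]
grip_width: 0.001
grip_force: 3.1
time: 6.4
position: [0.519, 0.0675, 0.0359]
tool_rot: [-0.052, -3.126, -0.0]
ft_force: [-22.2, -0.4, 17.2]
grip_width: 0.004
grip_force: 11.1
```

The fence stopped hard at TCP x=0.519, where I expected home. I'll back off, rise, and look at the knob and the fence.

```bash
python3 -m crank '[[0,-0.08,0,0,0],[0,-0.15,0,0,0],[0,-0.15,0,0.3,0],[0,-0.15,0,0.6,0],[0.6,-0.15,0,0.8,0]]' ; python3 -m crank '[[0.6,0.1,0,0.3,0],[0.6,0.4,0,0.5,0],[0.6,0.7,-0.01,0.5,0],[0.6,0.86,-0.02,0.5,0],[0.6,0.86,-0.02,0.5,0]]';  python3 - <<'E'
from h import *
s=get_state();print(s["position"],s["tool_rot"],s["joint_positions"])
c=get_calibration("wrist")
np.save("c2.npy",c,allow_pickle=True)
im=get_image("wrist");cv2.imwrite("pics/w2.png",im[:,:,::-1])
cv2.imwrite("pics/w2z.png",cv2.resize(im[:260,200:460],(600,600),interpolation=3)[:,:,::-1])
E
```

```text
time: 7.02
position: [0.4976, 0.0672, 0.2]
tool_rot: [0.054, 3.136, 0.003]
ft_force: [1.2, 0.1, -0.4]
grip_width: 0.057
grip_force: 0.0
time: 7.65
position: [0.67, 0.0626, 0.2946]
tool_rot: [-0.055, -3.141, 0.004]
ft_force: [-0.1, -0.6, 0.0]
grip_width: 0.568
grip_force: 0.0
[0.67004561 0.0625992  0.29460998] [-0.05484044 -3.1407399   0.00419847] [-0.51230482  0.3763086   0.52756283  1.2878812  -0.18360444  1.52593905
  1.52857229]
```

View pics/w2z.png

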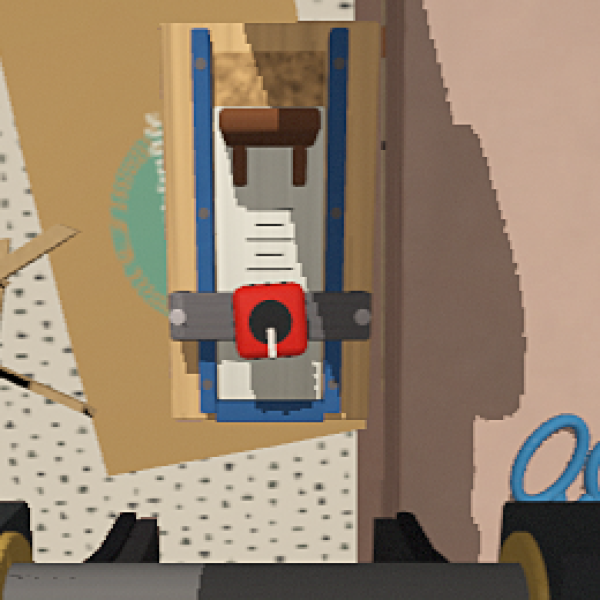

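The fence is home: the tongue reaches the end stop and the upright is at zoom (270,125). The knob is at zoom (270,320), with its white line pointing to the stop and a slight rotation.

```bash
python3 - <<'E'
from h import *
c=np.load("c2.npy",allow_pickle=True).item();ct=get_calibration("top")
im=cv2.imread("pics/w2.png")[:,:,::-1].copy();h=cv2.cvtColor(im,cv2.COLOR_RGB2HSV)
m=((h[...,0]<6)|(h[...,0]>174))&(h[...,1]>150)&(h[...,2]>150)
M=np.zeros(m.shape,np.uint8);M[115:165,290:345]=m[115:165,290:345]
v,u=np.nonzero(M);P=np.array([onz(c,a,b,.086)[:2] for a,b in zip(u,v)])
r=cv2.minAreaRect((P*1000).astype(np.float32));print(r,len(u))
# line
w=(h[...,1]<60)&(h[...,2]>190);W=np.zeros_like(w);W[140:158,310:326]=w[140:158,310:326]
v,u=np.nonzero(W);Q=np.array([onz(c,a,b,.086)[:2] for a,b in zip(u,v)]);print(Q.mean(0),len(Q))
E
```

```text
((628.4677124023438, 64.30130767822266), (33.646156311035156, 34.2907829284668), 2.1066336631774902) 594
[0.64006379 0.06473927] 36
```

```bash
python3 -m crank '[[0.6,-0.208,0.009,0,0.011],[0.6,-0.208,0.009,-0.3,0.011],[0.6,-0.208,0.009,-0.5,0.011],[0.6,-0.208,0.009,-0.8,0.011],[0.6,-0.208,0.009,-0.8,0.011]]'; python3 -c "
from h import *
s=get_state();print(s['position'],s['torque'],s['ft_force'],s['joint_positions'][6])"
```

```text
time: 8.32
position: [0.622, 0.0651, 0.1329]
tool_rot: [0.056, -3.132, 0.001]
ft_force: [-0.8, 0.8, 0.3]
grip_width: 0.599
grip_force: 0.0
[0.62198923 0.06514848 0.13288162] [ 0.04069209  0.04865215 -0.04417558] [-0.75849676  0.77006234  0.25821956] 1.5953767769670801
```

```bash
python3 -m crank '[[0.6,0,0,0,0],[0.6,0,0,0,0]]'
```

```text
time: 8.57
position: [0.6285, 0.0651, 0.1401]
tool_rot: [-0.055, 3.136, 0.002]
ft_force: [-0.5, 0.1, -0.5]
grip_width: 0.6
grip_force: 0.0
```

```bash
python3 -m crank '[[0.6,0,-0.004,-0.15,0],[0.6,0,-0.004,-0.3,0],[0.6,0,-0.004,-0.42,0],[0.6,0,-0.004,-0.42,0],[0.3,0,-0.004,-0.42,0]]'; python3 -m crank '[[0.3,0,0,0,0],[0.3,0,0,0,0],[0.3,0,0,0,0]]' 25; python3 -c "
from h import *
s=get_state();print(s['position'],s['torque'],s['ft_force'],s['grip_force'])"
```

```text
time: 9.2
position: [0.6282, 0.0643, 0.0547]
tool_rot: [-0.055, 3.138, 0.001]
ft_force: [0.1, -0.3, 0.2]
grip_width: 0.551
grip_force: 0.0
time: 9.57
position: [0.6278, 0.0652, 0.0543]
tool_rot: [-0.056, 3.138, 0.003]
ft_force: [-0.1, 1.6, 6.3]
grip_width: 0.413
grip_force: 25.0
[0.62780438 0.06519443 0.05432868] [ 0.40921386  0.1307523  -0.07765405] [-0.10138558  1.55119659  6.26814505] 25.00015917699784
```

```bash
cat > st.py <<'E'
from h import *
from scipy.spatial.transform import Rotation as Ro
s=get_state();y=Ro.from_rotvec(s["tool_rot"]).as_matrix()[:,1]
print("t%.2f yaw %.2f Tz %.3f F %s pos %s j7 %.2f gw %.3f"%(s["time"],np.degrees(np.arctan2(-y[0],y[1])),s["torque"][2],s["ft_force"].round(1),s["position"].round(4),s["joint_positions"][6],s["grip_width"]))
E
python3 st.py; python3 -m crank '[[0.3,0,0,0,0],[0.3,0,0,-0.0004,-0.01],[0.3,0,0,-0.001,-0.025],[0.3,0,0,-0.0018,-0.045],[0.3,0,0,-0.0026,-0.065]]' 40 >/dev/null; python3 st.py;  python3 -m crank '[[0.3,0,0,-0.0006,-0.015],[0.3,0,0,-0.0012,-0.03],[0.3,0,0,-0.0018,-0.045]]' >/dev/null; python3 st.py
```

```text
t9.57 yaw 2.05 Tz -0.078 F [-0.1  1.6  6.3] pos [0.6278 0.0652 0.0543] j7 1.63 gw 0.413
t10.20 yaw -21.52 Tz 0.058 F [0.8 4.4 5.2] pos [0.628  0.0665 0.0538] j7 1.25 gw 0.410
t10.57 yaw -37.62 Tz 0.106 F [1.7 5.4 3.9] pos [0.6285 0.0674 0.0535] j7 0.99 gw 0.409
```

```bash
python3 -m crank '[[0.3,0,0,-0.0005,-0.012],[0.3,0,0,-0.001,-0.024]]' >/dev/null; python3 st.py;  python3 -m crank '[[0.3,0,0,-0.0005,-0.012],[0.3,0,0,-0.001,-0.024]]' >/dev/null; python3 st.py; python3 -m crank '[[0.3,0,0,-0.0005,-0.012],[0.3,0,0,-0.001,-0.024]]' >/dev/null; python3 st.py; python3 -m crank '[[0.3,0,0,-0.0005,-0.012],[0.3,0,0,-0.001,-0.024]]' >/dev/null; python3 st.py
```

```text
t10.82 yaw -46.21 Tz 0.152 F [2.1 5.3 3.8] pos [0.6289 0.0677 0.0533] j7 0.85 gw 0.409
t11.07 yaw -54.84 Tz 0.116 F [4.2 6.  3.3] pos [0.6293 0.0681 0.0532] j7 0.72 gw 0.409
t11.32 yaw -63.46 Tz 0.149 F [4.  6.7 1.6] pos [0.6297 0.0683 0.053 ] j7 0.58 gw 0.410
t11.57 yaw -72.09 Tz 0.134 F [6.1 7.1 1.3] pos [0.6301 0.0685 0.0528] j7 0.44 gw 0.410
```

The torque is still at baseline. The tool drift shows the screw axis is really at about (0.631, 0.065), so the grip is about 3 mm off it. I'll follow that circle to relieve the side force.

```bash
python3 -m crank '[[0.3,0.006,0.01,-0.0005,-0.012],[0.3,0.013,0.022,-0.001,-0.024]]' >/dev/null; python3 st.py;  python3 -m crank '[[0.3,0.002,0,-0.0005,-0.012],[0.3,0.004,0,-0.001,-0.024]]' >/dev/null; python3 st.py; python3 -m crank '[[0.3,0.002,-0.001,-0.0005,-0.012],[0.3,0.004,-0.002,-0.001,-0.024]]' >/dev/null; python3 st.py
```

```text
t11.82 yaw -80.85 Tz -0.025 F [-1.3 -0.9  6.9] pos [0.6308 0.0688 0.0525] j7 0.30 gw 0.408
t12.07 yaw -89.52 Tz 0.124 F [-1.   2.5  7.4] pos [0.6313 0.0688 0.0523] j7 0.17 gw 0.412
t12.32 yaw -98.15 Tz 0.046 F [-0.8  1.8  8.7] pos [0.6318 0.0688 0.0521] j7 0.03 gw 0.412
```

```bash
python3 -m crank '[[0.3,0.0015,-0.0005,-0.0005,-0.012],[0.3,0.003,-0.001,-0.001,-0.024]]' >/dev/null; python3 st.py;  python3 -m crank '[[0.3,0.0015,-0.001,-0.0005,-0.012],[0.3,0.003,-0.002,-0.001,-0.024]]' >/dev/null; python3 st.py; python3 -m crank '[[0.3,0.001,-0.001,-0.0005,-0.012],[0.3,0.002,-0.002,-0.001,-0.024]]' >/dev/null; python3 st.py
```

```text
t12.57 yaw -106.78 Tz 0.014 F [-1.4  1.2  8.1] pos [0.6324 0.0687 0.0519] j7 -0.10 gw 0.414
t12.82 yaw -115.42 Tz 0.091 F [-1.5  1.5  8. ] pos [0.6329 0.0685 0.0517] j7 -0.23 gw 0.409
t13.07 yaw -124.04 Tz 0.141 F [-2.   2.9  9.6] pos [0.6334 0.0682 0.0516] j7 -0.37 gw 0.407
```

```bash
python3 -m crank '[[0.3,0.001,-0.001,-0.0005,-0.012],[0.3,0.002,-0.002,-0.001,-0.024]]' >/dev/null; python3 st.py;  python3 -m crank '[[0.3,0.0005,-0.001,-0.0005,-0.012],[0.3,0.001,-0.003,-0.001,-0.024]]' >/dev/null; python3 st.py
```

```text
t13.32 yaw -132.65 Tz 0.311 F [-1.9  1.5  9.3] pos [0.6338 0.0679 0.0516] j7 -0.50 gw 0.413
t13.57 yaw -141.27 Tz 0.288 F [-2.5  1.9  9.9] pos [0.6341 0.0675 0.0515] j7 -0.63 gw 0.411
```

```bash
python3 -c "
from h import *
im=get_image('top');cv2.imwrite('pics/t3.png',cv2.resize(im[130:220,260:350],(600,600),interpolation=3)[:,:,::-1])"
```

```text
(no output)
```

The torque jumped from about 0.1 to 0.3 at a yaw of about -127°, which is the bite. I'll go on to about -171°, checking on the way.

```bash
python3 -m crank '[[0.3,0.0005,-0.001,-0.0005,-0.012],[0.3,0.001,-0.003,-0.001,-0.024]]' >/dev/null; python3 st.py;  python3 -m crank '[[0.3,0.0,-0.001,-0.0005,-0.012],[0.3,0,-0.003,-0.001,-0.024]]' >/dev/null; python3 st.py
```

```text
t13.88 yaw -149.90 Tz 0.357 F [-1.1  3.1 10.7] pos [0.6344 0.067  0.0513] j7 -0.76 gw 0.409
t14.12 yaw -158.52 Tz 0.417 F [-1.8  2.8  9.9] pos [0.6347 0.0666 0.0512] j7 -0.89 gw 0.410
```

```bash
python3 -m crank '[[0.3,0.0,-0.002,-0.0005,-0.014],[0.3,0,-0.003,-0.001,-0.028],[0.3,0,-0.003,-0.001,-0.028]]' >/dev/null; python3 st.py; python3 -m crank '[[0.6,0,0,0,0],[0.6,0,0,0,0],[0.6,0,0,0,0]]' >/dev/null; python3 st.py
```

```text
t14.50 yaw -168.54 Tz 0.046 F [-1.8  1.7  9.9] pos [0.6348 0.0659 0.0511] j7 -1.05 gw 0.411
t14.88 yaw -168.63 Tz -0.005 F [-1.1 -0.2 -0.4] pos [0.6329 0.0641 0.0484] j7 -1.05 gw 0.582
```

```bash
python3 -m crank '[[0.6,0,0,0.1,0],[0.6,0,0,0.3,0],[0.6,0,0,0.6,0],[0.6,0,0,0.9,0],[0.6,0,0,0.9,0]]'; python3 -m crank '[[0.6,0,0,0,0],[0.6,-0.3,0,0.2,0],[0.6,-0.45,0,0.3,0],[0.6,-0.45,0,0.3,0],[0.6,-0.45,0,0.3,0]]'; python3 - <<'E'
from h import *
np.save("c3.npy",get_calibration("wrist"),allow_pickle=True)
im=get_image("wrist");cv2.imwrite("pics/w3.png",im[:,:,::-1])
E
```

```text
time: 15.5
position: [0.6362, 0.0629, 0.2355]
tool_rot: [-3.126, -0.31, -0.016]
ft_force: [-0.4, -0.1, -0.8]
grip_width: 0.599
grip_force: 0.0
time: 16.12
position: [0.5428, 0.0652, 0.2877]
tool_rot: [-3.125, -0.313, 0.002]
ft_force: [0.1, 1.2, 0.1]
grip_width: 0.601
grip_force: 0.0
```

View pics/w3.png

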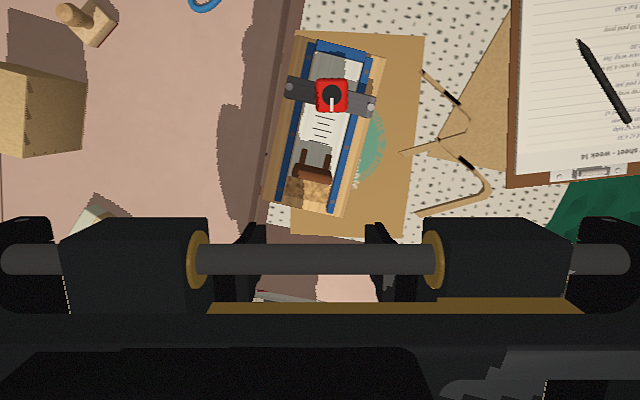

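The knob is at (332,96), square to the tool, and its white line now points back toward the robot, so the grip didn't slip. One quick check of the knob angle and fence position, then I'll hand in.

```bash
python3 - <<'E'
from h import *
c=np.load("c3.npy",allow_pickle=True).item()
im=cv2.imread("pics/w3.png")[:,:,::-1].copy();h=cv2.cvtColor(im,cv2.COLOR_RGB2HSV)
m=((h[...,0]<6)|(h[...,0]>174))&(h[...,1]>150)&(h[...,2]>150);m[:70]=0;m[120:]=0;m[:,:305]=0;m[:,360:]=0
v,u=np.nonzero(m);P=np.array([onz(c,a,b,.083)[:2] for a,b in zip(u,v)])
print(cv2.minAreaRect((P*1000).astype(np.float32)))
print("line dir",onz(c,332,111,.083)-onz(c,332,96,.083))
# upright top
for p in((295,172),(331,176),(313,168),(313,180)):print(p,onz(c,*p,.066)[:2])
E
```

```text
((629.0446166992188, 64.02593994140625), (32.10416793823242, 33.473575592041016), 11.465036392211914)
line dir [-0.0153598  -0.00332052  0.        ]
(295, 172) [0.53582905 0.08773975]
(331, 176) [0.53963778 0.04442274]
(313, 168) [0.54485944 0.06754969]
(313, 180) [0.53053571 0.0646673 ]
```

```bash
python3 -c "
from bench import *
print(close_job())"
```

```text
the job is handed in; nothing more can be done
None
```

The job is handed in, with no verdict returned: the fence is home against its stop, and the knob is about 40° past the bite I felt (target 45°), so the foot force should be within 30–62 N; the arm is clear and I moved none of the loose things.

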